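# Hardness check of a rubber floor tile

## Task

Slide the black rubber tile flat across the bench, without lifting it, until it lies centred inside the yellow circle over the steel backing plate. Then take the orange hardness gauge out of its dock and hold it upright with its spring tip gently pressed, about half of its travel, on the tile's red-and-white spot. Finish while still holding it there in the gripper, and do not disturb the other things on the bench.

Things in the scene. Friction and masses are not known exactly. Their poses are not given: they have to be found in the camera images.
- circle: yellow painted circle on the bench, 210 mm inside and 230 mm outside diameter, with a 70 mm steel disc in its middle; flat paint, nothing to collide with (1 mm). Origin at its centre at bench height.
- tile: loose black rubber floor tile, 120 x 120 x 15 mm, about 0.3 kg (0.2 to 0.45), lying flat. Origin at the centre of its underside; z up, x and y square to its edges. The inside of the yellow circle has 20 mm to spare round the corners of a centred tile.
- spot (a point): centre of the red-and-white target spot, 22 mm across, on the tile's top face (15 mm above its underside), 30 mm along x and 20 mm along y of the tile from its centre; it moves with the tile.
- dock: fixed black block, 80 x 80 x 65 mm high, with an upright 24 mm through hole in its middle, in which the gauge hangs. Origin at the centre of its underside. Dock and tile stand on opposite sides of the circle, either way round.
- gauge: loose hardness gauge, 0.215 kg, upright in the dock. Origin: on its axis, underside of its flange (40 mm disc, 6 mm thick), which rests on the dock's top; z up. Orange square grip 30 x 30 mm, faces square to x and y, 6 to 76 mm above the origin, 5 mm cap on top. Below: steel barrel 20 mm across, 35 mm long, then a round-ended brass spring tip, 11 mm across. Lift it 60 mm to clear the dock.
- gauge_tip (a point): lowest point of the gauge's brass spring tip, on the gauge's axis, 55 mm below the gauge's origin when not pressed.
- plunger (a joint): how far the gauge's spring tip is pushed in: 0 free, 0.012 m fully in (hard stop). Spring: about 1.2 N to start it, then 0.6 N per mm; half travel (6 mm) takes about 5 N.
- tape_roll: bystander, loose: cardboard-coloured tape roll lying flat, 100 mm across, 48 mm high, origin at the centre of its underside.
- wheel: bystander, loose: rubber wheel with red hub lying flat, 120 mm across, 44 mm high, origin at the centre of its underside.
- driver: bystander, loose: screwdriver lying on the bench near the robot, on the right. Origin in its middle at bench height, along its x axis.
- wrench: bystander, loose: wrench lying on the bench near the robot, on the left. Origin in its middle at bench height, along its x axis.
- can: bystander, loose: squat tin, 66 mm across, 60 mm high, origin at the centre of its underside.
- mug: bystander, loose: blue mug, 80 mm across, 80 mm high, handle to its +y side, origin at the centre of its underside.
- sample: bystander, loose: square cork sample, 80 x 80 x 20 mm, origin at the centre of its underside.
Not all that is in view belongs to the job. Of the things like the tile, leave any that is green; of the rest the smaller one is meant.

How it is judged:
By the outcome, as a careful person would: the job done as asked, in the order asked, and still so for the second after the job is handed in, while the arm keeps its last pose, push and grip.
It also fails if it takes over 69 s, if anything falls off the work surface, if the arm or the gripper's body presses on something with over 40 N, if the wrist force passes 120 N, or if a joint passes its speed limit or range.

## Robot

A 7-joint arm with a two-finger parallel gripper is mounted at the origin on the work surface. World frame = base frame: x ahead of the robot, y to its left, z up, the work surface at z = 0. Lengths are in m, angles in rad, forces in N, time in s.
With the tool pointing down it reaches from about 0.35 to 0.9 m from the base axis. Payload 8.1 kg.
Tool frame: the origin (TCP) lies midway between the tips of the shut fingers; the grasp point (between the pads) lies 19 mm behind it; z points along the fingers, y is the direction in which the jaws open and shut (so a half turn about z gives the same grasp; the last joint's range is limited). The gripper opens to 92 mm and grips with 3 to 60 N. Pads are 19 mm wide; open, the fingers measure 130 mm over their backs; the gripper's body (75 mm by 190 mm) begins 47 mm behind the grasp point.
Start: joints at [-1.32, 0.434, 0.025, 1.573, -0.012, 1.134, -0.075], TCP at [0.217, 0.586, 0.227] pointing down, gripper open.
Joint ranges: [-2.62, 2.62], [-0.44, 2.09], [-1.27, 1.32], [0.08, 2.57], [-1.32, 4.46], [0.12, 2], [-2.74, 2.74]. Speed limits (rad/s): [2.22, 2.22, 3.01, 3.01, 3.14, 3.14, 3.14].

## Interface

Orientations are given as a 3x3 rotation matrix whose columns are the frame's x, y, z axes.
In Python, from workcell import env gives the robot as it stands. The module is installed in compiled form; this text tells all that it offers.
- The arm moves only by the shell command python3 -m jog 'ROWS' [OPENING]. ROWS is a JSON object of lists of equal length, an entry for each row: "delta_pos": the shift along the tool's x, y, z in cm, a list of three; "delta_rot": the turn, a rotation vector about the tool's x, y, z in degrees, a list of three. In form: {"delta_pos": [[x, y, z], ...], "delta_rot": [[wx, wy, wz], ...]}. A call has exactly 5 rows; each row is the pose to reach, as a shift and turn from the pose measured when the call began, along the tool's axes at that moment; what a row does not reach only later rows make up. A row lasts 1/12 s, in which the tool goes at most 41.7 mm and 7.16 degrees, less where a joint would pass 70% of its speed; a pose out of reach is approached as far as the arm can. A call with a gripper value outside its range is refused whole. OPENING is the opening, from 0 (shut) to 1 (fully open), set as the call begins (- or left out, the last holds). The fingers move at their own pace and stop on an object; the grip force is fixed at half the most. Time passes only in rows, so rows that repeat a pose let the fingers close, or fill a call up. It gives the time, the measured TCP pose, the force and the opening at its end, in the units of the state.
- env.observe(): the state, without advancing time (a new reading comes with each control period).
- env.read_camera(name): name is "side" or "top"; returns a dict with "pixels" (480x640x3 uint8, blue, green, red), "range_z" (480x640 float32, m along the optical axis (not along the pixel's ray), 0 where there is no reading), "camera_matrix" (3x3 intrinsics, pixels), "dist_coeffs" ([k1, k2, p1, p2, k3] as OpenCV has them; the pictures are not rectified), "pose" (4x4, takes a point from camera to world coordinates). Camera axes: x right, y down, z forward; pixel columns grow to the right and rows downward; lengths in m; the calibration is good to about 2 mm. A picture is of the moment at which its call begins.
- env.job_done(): hands the job in, once; it reports no verdict.
Trained networks look in the newest picture that a camera, given by its name, has taken for a name from the list of things; names that differ only in an ending like _2 or _b are one class to them, and where a whole thing is asked for, a point or a joint stands for the part that bears it (a point fixed in the world has none). Each returns a list of dicts, best first, with "score" (0 to 1); they miss things now and then, are a little off and sometimes report something else, mostly with a low value. They report only what shows in the picture. A call takes as long as a camera call. They do not tell look-alikes from the thing itself.
- env.regions_of(camera, thing): "pixels" (480x640 bool, what is visible of it) and "location" ([column, row] as shares, 0 to 1, of the picture: columns of its width, rows of its height, amid what is visible of it).
- env.mark_of(camera, thing): "location" ([column, row] as shares, 0 to 1, of the picture: columns of its width, rows of its height: a listed point, or the origin of a listed thing).
The state is a dict: "clock": time; "q": joint angles; "joint_velocities": joint speeds; "effort": joint torques, N m; "position": TCP position; "tcp_rot": TCP orientation; "force": force on the tool from outside, world axes, zero at the start; "torque": the same for the moment, N m; "finger_gap": opening from 0.0 (shut) to 1.0 (fully open).
Only numpy, scipy, OpenCV 4.12 (cv2) and the standard library are available. Lean on these libraries where they do the work, as an engineer would, in place of code of your own. Each camera call takes 0.05 s, during which the arm holds its last target.

## Working session

There is one attempt and no reset: what is moved stays moved. The work goes in short steps, Python scripts to look and compute and a shell command to move; the robot and the scene stay as the last step left them, time stands still between calls to the robot, and variables do not carry over. Pictures are saved under pics/ and viewed, and the job is handed in when it is done.

```bash
mkdir -p pics
cat > h.py <<'E'
from workcell import env
import numpy as np, cv2
def cam(n,save=None):
    c=env.read_camera(n)
    if save: cv2.imwrite('pics/'+save,c['pixels'])
    return c
def ray(c,u,v):
    p=cv2.undistortPoints(np.array([[[u,v]]],float),c['camera_matrix'],np.array(c['dist_coeffs'],float))[0,0]
    return np.array([p[0],p[1],1.])
def onz(c,u,v,z):
    T=np.array(c['pose']);d=T[:3,:3]@ray(c,u,v);o=T[:3,3]
    return o+d*(z-o[2])/d[2]
def dep(c,u,v):
    T=np.array(c['pose']);return T[:3,3]+T[:3,:3]@(ray(c,u,v)*c['range_z'][int(v),int(u)])
def cloud(c):
    u,v=np.meshgrid(np.arange(640),np.arange(480))
    p=cv2.undistortPoints(np.stack([u,v],-1).reshape(-1,1,2).astype(float),c['camera_matrix'],np.array(c['dist_coeffs'],float)).reshape(480,640,2)
    P=np.dstack([p,np.ones((480,640))])*c['range_z'][...,None]
    T=np.array(c['pose']);return P@T[:3,:3].T+T[:3,3]
E
python3 - <<'E'
from h import *
for n in ['top','side']:
    c=cam(n,n+'0.png'); print(n,np.round(c['pose'],3).tolist())
    for t in ['circle','tile','spot','dock','gauge','gauge_tip','tape_roll','wheel','driver','wrench','can','mug','sample']:
        for r in env.mark_of(n,t):
            u,v=r['location'][0]*640,r['location'][1]*480
            try: print(t,round(r['score'],2),round(u),round(v),onz(c,u,v,0).round(3),dep(c,u,v).round(3))
            except Exception as e: print(t,r)
s=env.observe();print(s['clock'],s['position'],s['tcp_rot'],s['finger_gap'],s['force'])
E
```

```text
top [[0.008, -0.995, 0.097, 0.403], [-1.0, -0.007, 0.007, -0.037], [-0.006, -0.097, -0.995, 1.447], [0.0, 0.0, 0.0, 1.0]]
circle 0.61 304 234 [0.561 0.027 0.   ] [0.561 0.027 0.002]
tile 0.82 496 268 [ 0.477 -0.469  0.   ] [ 0.477 -0.465  0.014]
tile 0.77 398 251 [ 0.52  -0.216  0.   ] [ 0.519 -0.214  0.015]
tile 0.63 358 329 [ 0.32  -0.113  0.   ] [ 0.321 -0.112  0.014]
spot 0.94 493 251 [ 0.523 -0.464  0.   ] [ 0.521 -0.458  0.019]
spot 0.68 380 156 [ 0.768 -0.169  0.   ] [ 0.757 -0.165  0.042]
spot 0.63 412 243 [ 0.542 -0.25   0.   ] [ 0.54  -0.247  0.017]
dock 0.57 222 238 [0.551 0.238 0.   ] [0.539 0.216 0.116]
gauge 0.52 218 237 [0.553 0.249 0.   ] [0.538 0.22  0.142]
tape_roll 0.8 283 145 [0.795 0.084 0.   ] [0.795 0.084 0.   ]
wheel 0.87 378 155 [ 0.771 -0.166  0.   ] [ 0.759 -0.162  0.047]
wheel 0.54 438 334 [ 0.31  -0.317  0.   ] [ 0.31  -0.316  0.005]
driver 0.92 438 339 [ 0.295 -0.317  0.   ] [ 0.297 -0.313  0.022]
driver 0.64 380 154 [ 0.774 -0.17   0.   ] [ 0.763 -0.166  0.046]
wrench 0.8 192 336 [0.297 0.311 0.   ] [0.297 0.31  0.004]
can 0.94 157 198 [0.655 0.413 0.  
[... 1054 characters left out ...]
 [0.533 0.229 0.075]
tape_roll 0.89 364 192 [0.789 0.074 0.   ] [0.756 0.045 0.038]
tape_roll 0.46 175 226 [0.306 0.307 0.   ] [0.305 0.304 0.004]
wheel 0.9 423 241 [ 0.769 -0.165  0.   ] [ 0.732 -0.188  0.045]
driver 0.96 330 385 [ 0.307 -0.307  0.   ] [ 0.297 -0.317  0.026]
wrench 0.76 174 226 [0.304 0.31  0.   ] [0.302 0.305 0.005]
can 0.57 257 156 [0.656 0.411 0.   ] [0.633 0.377 0.031]
mug 0.55 304 158 [0.758 0.306 0.   ] [0.734 0.278 0.029]
1.4 [0.21656687 0.58628568 0.2267516 ] [[-9.38023642e-01  3.46571273e-01  2.71161966e-05]
 [ 3.46571274e-01  9.38023640e-01  4.79840759e-05]
 [-8.80573116e-06  5.44078924e-05 -9.99999998e-01]] 1.0004379032789201 [ 0.16152619 -0.28487225 -0.79235076]
```

View pics/top0.png

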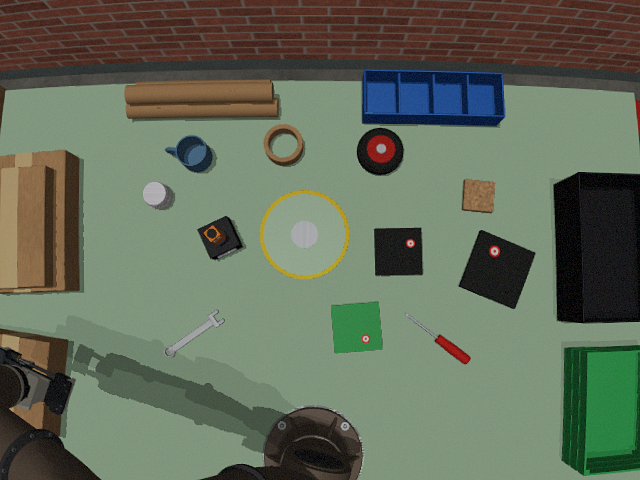

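View pics/side0.png

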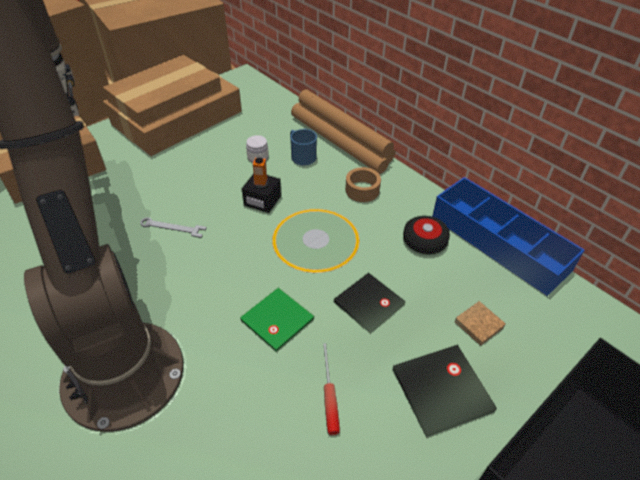

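The top view shows three look-alike tiles. The green one is at (357,328) and the large black one at (497,268). The smaller black one at (398,251) is the target. The circle is at (304,234), and the dock with the gauge is at (220,238). Next I'll measure these precisely.

```bash
cat >> h.py <<'E'
def rect(pts):
    (cx,cy),(w,h),a=cv2.minAreaRect((np.asarray(pts)[:,:2]*1000).astype(np.float32))
    return round(cx,1),round(cy,1),round(w,1),round(h,1),round(a,2)
def tilepose(n='top',near=None):
    c=cam(n); P=cloud(c); im=c['pixels'].astype(int)
    out=[]
    u,v=np.meshgrid(np.arange(640),np.arange(480))
    black=(im.max(2)<75)
    m=black&(P[...,2]<0.03)&(P[...,2]>0.006)
    k,l,st,ce=cv2.connectedComponentsWithStats(m.astype(np.uint8))
    for i in range(1,k):
        if st[i,4]<500: continue
        vs,us=np.where(l==i)
        h=cv2.convexHull(np.stack([us,vs],1))[:,0]
        pts=np.array([onz(c,a,b,0.015) for a,b in h])
        print(n,'black',rect(pts),st[i,4], 'zmed',np.median(P[l==i][:,2]).round(4))
    hsv=cv2.cvtColor(c['pixels'],cv2.COLOR_BGR2HSV)
    red=((hsv[...,0]<8)|(hsv[...,0]>172))&(hsv[...,1]>120)&(hsv[...,2]>80)&(P[...,2]<.03)&(P[...,2]>.006)
    k,l,st,ce=cv2.connectedComponentsWithStats(red.astype(np.uint8))
    for i in range(1,k):
        if st[i,4]>12:
            vs,us=np.where(l==i); e=(us.min()+us.max())/2,(vs.min()+vs.max())/2
            print('red',st[i,4],ce[i].round(1),onz(c,*ce[i],.015).round(4),onz(c,*e,.015).round(4))
    return c
E
python3 - <<'E'
from h import *
for n in ['top','side']:
    c=tilepose(n);P=cloud(c)
    hsv=cv2.cvtColor(c['pixels'],cv2.COLOR_BGR2HSV)
    y=(hsv[...,0]>18)&(hsv[...,0]<32)&(hsv[...,1]>140)&(hsv[...,2]>120)&(abs(P[...,0]-.56)<.15)&(abs(P[...,1]-.03)<.15)&(P[...,2]<.02)
    vs,us=np.where(y); pts=np.array([onz(c,a,b,0) for a,b in zip(us,vs)])
    A=np.c_[2*pts[:,:2],np.ones(len(pts))];s=np.linalg.lstsq(A,(pts[:,:2]**2).sum(1),rcond=None)[0]
    print('circle',s[:2],np.sqrt(s[2]+s[0]**2+s[1]**2),len(pts))
    near=(abs(P[...,0]-.54)<.09)&(abs(P[...,1]-.22)<.09)
    d=near&(abs(P[...,2]-.066)<.007); print('docktop',d.sum(),rect(P[d]),P[d].mean(0))
    o=near&(hsv[...,0]<18)&(hsv[...,1]>120)&(P[...,2]>.08)
    g=P[o];print('orange',len(g),g.mean(0),rect(g),np.percentile(g[:,2],[2,50,98]))
    t=near&(P[...,2]>.135);print('capTop',t.sum(),rect(P[t]),np.median(P[t],0))
    a,b=(190,200) if n=='top' else (220,120)
    cv2.imwrite(f'pics/dock_{n}.png',cv2.resize(c['pixels'][b:b+110,a:a+80],None,fx=5,fy=5,interpolation=cv2.INTER_CUBIC))
E
```

```text
top black (590.0, 631.7, 362.3, 14.8, 4.0) 530 zmed 0.0189
top black (522.3, -790.8, 173.2, 354.0, 90.0) 4682 zmed 0.0087
top black (518.2, -212.9, 119.3, 119.6, 1.6) 2137 zmed 0.0167
top black (474.1, -469.2, 159.1, 157.2, 68.11) 3519 zmed 0.0212
top black (48.6, -5.9, 241.2, 145.2, 82.75) 1323 zmed 0.0157
red 34 [410.  243.1] [ 0.539  -0.2436  0.015 ] [ 0.5393 -0.2437  0.015 ]
red 59 [494.2 250.7] [ 0.521  -0.4616  0.015 ] [ 0.5215 -0.4612  0.015 ]
red 24 [365.2 338.5] [ 0.2987 -0.1308  0.015 ] [ 0.2986 -0.1314  0.015 ]
red 330 [452.7 349.4] [ 0.2709 -0.3518  0.015 ] [ 0.2719 -0.3514  0.015 ]
circle [0.56228568 0.02559162] 0.11000435759448614 942
docktop 800 (546.6, 234.7, 82.2, 82.6, 25.07) [0.54449681 0.23146416 0.06642976]
orange 173 [0.54449352 0.23020648 0.12874825] (546.5, 234.9, 32.5, 31.3, 38.02) [0.08160795 0.14074339 0.14780927]
capTop 176 (546.5, 235.0, 32.3, 30.7, 40.01) [0.54615966 0.2339019  0.1439014 ]
side black (512.8, -212.3, 122.1, 114.1, 1.37) 1737 zmed 0.0144
side black (470.6, -469.0, 158.1, 157.6, 67.98) 3401 zmed 0.0188
side black (-6.0, -84.0, 223.2, 93.0, 
[... 632 characters left out ...]
 ]
red 283 [556.5 158. ] [ 1.3343 -0.2135  0.015 ] [ 1.333  -0.2159  0.015 ]
red 331 [612.8 187.3] [ 1.3352 -0.3952  0.015 ] [ 1.3338 -0.395   0.015 ]
red 42 [384.3 302.1] [ 0.5377 -0.2412  0.015 ] [ 0.5374 -0.2407  0.015 ]
red 96 [453.4 368.4] [ 0.5223 -0.4563  0.015 ] [ 0.5223 -0.4565  0.015 ]
red 546 [331.1 409.8] [ 0.2675 -0.3531  0.015 ] [ 0.27   -0.3531  0.015 ]
circle [0.56029987 0.02757115] 0.10975882850136179 614
docktop 464 (544.0, 235.5, 88.0, 84.2, 25.36) [0.53771496 0.22611249 0.06458235]
orange 223 [0.53808054 0.22643636 0.1146638 ] (540.9, 232.3, 33.3, 30.6, 40.04) [0.08110643 0.11291557 0.14499568]
capTop 99 (541.9, 233.1, 30.5, 29.5, 41.06) [0.54095316 0.23223372 0.14152798]
```

View pics/dock_top.png

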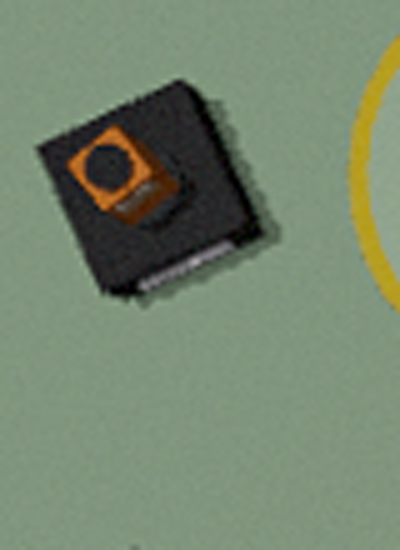

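View pics/dock_side.png

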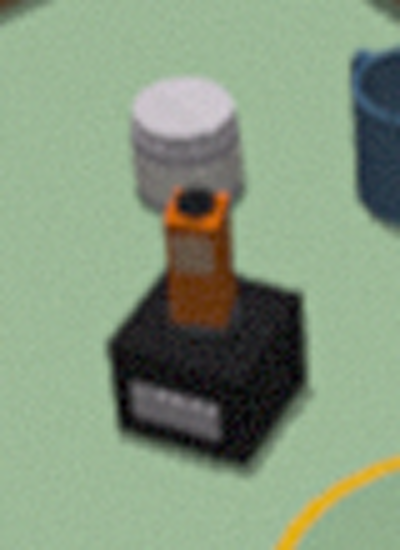

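```bash
cat >> h.py <<'E'
def go(x,y,z,head):
    s=env.observe();R=np.array(s['tcp_rot']);p=np.array(s['position'])
    a=np.deg2rad(head);ya=np.array([np.cos(a),np.sin(a),0]);za=np.array([0,0,-1.]);Rt=np.c_[np.cross(ya,za),ya,za]
    rv=np.rad2deg(cv2.Rodrigues(R.T@Rt)[0].ravel())
    d=R.T@(np.array([x,y,z])-p)*100
    print('t',round(s['clock'],2),'p',p.round(4),'head',np.rad2deg(np.arctan2(R[1,1],R[0,1])).round(2),'F',np.round(s['force'],1),'gap',round(s['finger_gap'],3))
    print('dpos cm',d.round(2),'drot deg',rv.round(2),'dist mm',(np.linalg.norm(d)*10).round(1))
E
python3 -c "
from h import *
go(.518,-.312,.20,1.5)"
```

```text
t 1.5 p [0.2166 0.5863 0.2267] head 69.73 F [0.2 0.  0.8] gap 0.996
dpos cm [-59.4  -73.82   2.67] drot deg [ 0.   -0.   68.23] dist mm 947.9
```

```bash
python3 -m jog '{"delta_pos":[[-2.6,-3.2,0],[-5.2,-6.4,0],[-7.8,-9.6,0],[-10.4,-12.8,0],[-13,-16,0]],"delta_rot":[[0,0,4],[0,0,8],[0,0,12],[0,0,16],[0,0,20]]}' 0.7
python3 -c "
from h import *
go(.518,-.312,.20,1.5)"
```

```text
clock: 1.92
position: [0.2834, 0.3893, 0.2268]
tcp_rot: [[-0.761, 0.649, 0.0], [0.649, 0.761, 0.0], [0.0, 0.0, -1.0]]
force: [0.5, 0.4, 0.0]
finger_gap: 0.714
t 1.92 p [0.2834 0.3893 0.2268] head 49.53 F [0.5 0.4 0. ] gap 0.714
dpos cm [-63.37 -38.13   2.65] drot deg [ 2.000e-02 -2.000e-02  4.803e+01] dist mm 740.0
```

```bash
python3 -m jog '{"delta_pos":[[-3.5,-2.1,0],[-7,-4.2,0],[-10.5,-6.3,0],[-14,-8.4,0],[-17.5,-10.5,0]],"delta_rot":[[0,0,4],[0,0,8],[0,0,12],[0,0,16],[0,0,20]]}'
python3 -c "
from h import *
go(.518,-.312,.20,1.5)"
```

```text
clock: 2.33
position: [0.3486, 0.194, 0.227]
tcp_rot: [[-0.49, 0.872, 0.001], [0.872, 0.49, 0.001], [0.001, 0.001, -1.0]]
force: [0.6, -0.1, -0.4]
finger_gap: 0.702
t 2.33 p [0.3486 0.194  0.227 ] head 29.34 F [ 0.6 -0.1 -0.4] gap 0.702
dpos cm [-52.41 -10.03   2.64] drot deg [ 0.05 -0.07 27.84] dist mm 534.3
```

```bash
python3 -m jog '{"delta_pos":[[-4,-0.8,0],[-8,-1.5,0],[-12,-2.3,0],[-16,-3.1,0],[-20,-3.8,0]],"delta_rot":[[0,0,4],[0,0,8],[0,0,12],[0,0,16],[0,0,20]]}'
python3 -c "
from h import *
go(.518,-.312,.20,1.5)"
```

```text
clock: 2.75
position: [0.4136, -0.001, 0.2272]
tcp_rot: [[-0.159, 0.987, 0.002], [0.987, 0.159, 0.002], [0.002, 0.002, -1.0]]
force: [1.2, 0.6, -0.6]
finger_gap: 0.696
t 2.75 p [ 0.4136 -0.001   0.2272] head 9.15 F [ 1.2  0.6 -0.6] gap 0.696
dpos cm [-32.37   5.35   2.67] drot deg [ 0.11 -0.12  7.65] dist mm 329.2
```

```bash
python3 -m jog '{"delta_pos":[[-4,0.7,0.3],[-8,1.3,0.6],[-12,2,0.9],[-16,2.6,1.2],[-20,3.3,1.5]],"delta_rot":[[0,0,2],[0,0,4],[0,0,6],[0,0,7.6],[0,0,7.6]]}'
python3 -c "
from h import *
go(.518,-.312,.10,1.5)"
```

```text
clock: 3.17
position: [0.4784, -0.1951, 0.2119]
tcp_rot: [[-0.026, 1.0, 0.002], [1.0, 0.026, 0.002], [0.002, 0.003, -1.0]]
force: [1.4, 1.4, 1.0]
finger_gap: 0.701
t 3.17 p [ 0.4784 -0.1951  0.2119] head 1.48 F [1.4 1.4 1. ] gap 0.701
dpos cm [-11.81   3.63  11.17] drot deg [ 0.14 -0.13 -0.02] dist mm 166.6
```

```bash
python3 -m jog '{"delta_pos":[[-3.6,1.1,1],[-7.2,2.2,3],[-10.8,3.3,5.5],[-11.8,3.6,8.5],[-11.8,3.6,11.2]],"delta_rot":[[0.1,-0.1,0],[0.1,-0.1,0],[0.1,-0.1,0],[0.1,-0.1,0],[0.1,-0.1,0]]}'
python3 -c "
from h import *
go(.518,-.312,.006,1.5)"
```

```text
clock: 3.58
position: [0.5178, -0.3167, 0.0982]
tcp_rot: [[-0.022, 1.0, 0.001], [1.0, 0.022, -0.003], [-0.003, 0.001, -1.0]]
force: [-0.5, 0.2, -0.6]
finger_gap: 0.701
t 3.58 p [ 0.5178 -0.3167  0.0982] head 1.26 F [-0.5  0.2 -0.6] gap 0.701
dpos cm [0.49 0.02 9.22] drot deg [ 0.08  0.16 -0.24] dist mm 92.3
```

```bash
python3 -m jog '{"delta_pos":[[0.3,0,2.5],[0.4,0,5],[0.5,0,7],[0.5,0,8.5],[0.5,0,9.2]],"delta_rot":[[0,0.1,-0.2],[0,0.1,-0.2],[0,0.1,-0.2],[0,0.1,-0.2],[0,0.1,-0.2]]}'
python3 - <<'E'
from h import *
go(.518,-.287,.006,1.5)
tilepose('side') and None
c=cam('top','a1.png')
E
```

```text
clock: 4.0
position: [0.5169, -0.3111, 0.0041]
tcp_rot: [[-0.026, 1.0, -0.001], [1.0, 0.026, 0.0], [0.0, -0.001, -1.0]]
force: [-0.2, 0.6, 0.3]
finger_gap: 0.699
t 4.0 p [ 0.5169 -0.3111  0.0041] head 1.48 F [-0.2  0.6  0.3] gap 0.699
dpos cm [ 2.41  0.17 -0.19] drot deg [-0.06 -0.02 -0.02] dist mm 24.2
side black (512.1, -202.2, 121.6, 94.8, 2.32) 1329 zmed 0.0144
side black (478.4, -448.8, 116.0, 157.1, 68.33) 2211 zmed 0.0188
side black (18.5, -91.2, 207.8, 71.9, 17.28) 638 zmed 0.0141
side black (693.0, -708.0, 147.9, 36.9, 84.67) 634 zmed 0.0171
red 148 [349.   48.9] [1.3338 0.7077 0.015 ] [1.3331 0.7069 0.015 ]
red 175 [382.2  66.2] [1.3349 0.5265 0.015 ] [1.3394 0.5294 0.015 ]
red 200 [419.6  85.8] [1.3352 0.3405 0.015 ] [1.3364 0.3418 0.015 ]
red 243 [460.1 107.1] [1.3351 0.1573 0.015 ] [1.3341 0.1548 0.015 ]
red 294 [505.6 131. ] [ 1.3351 -0.0276  0.015 ] [ 1.3374 -0.0296  0.015 ]
red 336 [557.1 158.2] [ 1.3346 -0.2154  0.015 ] [ 1.3353 -0.2146  0.015 ]
red 367 [612.5 187.1] [ 1.3353 -0.3942  0.015 ] [ 1.338  -0.3928  0.015 ]
red 15 [380.5 301.3] [ 0.5328 -0.2339  0.015 ] [ 0.5323 -0.2343  0.015 ]
red 94 [453.6 368.5] [ 0.5225 -0.4566  0.015 ] [ 0.5223 -0.4565  0.015 ]
red 551 [331.1 409.9] [ 0.2674 -0.3533  0.015 ] [ 0.2692 -0.3524  0.015 ]
```

View pics/a1.png

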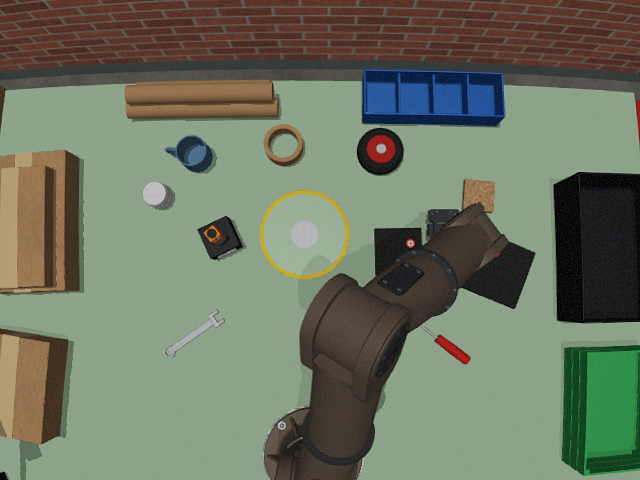

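```bash
python3 -m jog '{"delta_pos":[[0.8,0.1,-0.1],[1.6,0.1,-0.1],[2.2,0.2,-0.1],[2.6,0.2,-0.1],[3.1,0.2,-0.1]],"delta_rot":[[0,0,0],[0,0,0],[0,0,0],[0,0,0],[0,0,0]]}'
python3 -m jog '{"delta_pos":[[1,0.2,0],[2.2,0.4,0],[3.5,0.6,0],[4.8,0.9,0],[6,1.1,0]],"delta_rot":[[0,0,0],[0,0,0],[0,0,0],[0,0,0],[0,0,0]]}'
python3 - <<'E'
from h import *
go(.561,-.043,.006,1.5)
tilepose('side');c=tilepose('top')
c=cam('top','a2.png')
E
```

```text
clock: 4.52
position: [0.5192, -0.2802, 0.007]
tcp_rot: [[-0.026, 1.0, 0.001], [1.0, 0.026, -0.001], [-0.001, 0.001, -1.0]]
force: [0.5, -3.7, 0.6]
finger_gap: 0.701
clock: 4.93
position: [0.5292, -0.2186, 0.0072]
tcp_rot: [[-0.027, 1.0, 0.002], [1.0, 0.027, -0.002], [-0.002, 0.002, -1.0]]
force: [-0.5, -4.6, 2.7]
finger_gap: 0.697
t 4.93 p [ 0.5292 -0.2186  0.0072] head 1.53 F [-0.5 -4.6  2.7] gap 0.697
dpos cm [17.47  3.65  0.1 ] drot deg [0.1  0.09 0.03] dist mm 178.5
side black (518.7, -152.4, 116.3, 122.1, 1.01) 723 zmed 0.0141
side black (478.0, -450.5, 118.8, 158.1, 69.17) 2129 zmed 0.0188
side black (690.7, -706.1, 143.0, 34.1, 89.44) 666 zmed 0.017
red 108 [319.8  33.3] [1.3351 0.884  0.015 ] [1.3326 0.8892 0.015 ]
red 155 [348.5  48.5] [1.3346 0.7113 0.015 ] [1.3287 0.7052 0.015 ]
red 162 [382.1  66.1] [1.3353 0.5273 0.015 ] [1.3366 0.5268 0.015 ]
red 208 [419.5  86. ] [1.3338 0.3395 0.015 ] [1.3338 0.3395 0.015 ]
red 238 [460.2 107.1] [1.3354 0.1571 0.015 ] [1.3392 0.1587 0.015 ]
red 307 [506.3 131.3] [ 1.3353 -0.0303  0.015 ] [ 1.3351 -0.0313  0.015 ]
red 321 [557.1 158.2] [ 1.3346 -0.2152  0.015 ] [ 1.333  -0.2159  0.015 ]
red 407 [612.8 187.3] [ 1.3352 -0.3952  0.015 ] [ 1.3285 -0.3961  0.015 ]
red 89 [453.4 368.4] [ 0.5223 -0.4562  0.015 ] [ 0.5223 -0.4565  0.015 ]
red 544 [331.1 409.8] [ 0.2675 -0.3532  0.015 ] [ 0.27   -0.3531  0.015 ]
top black (588.4, 631.9, 359.2, 11.8, 3.41) 511 zmed 0.0187
top black (522.8, -790.4, 173.3, 355.0, 89.84) 4652 zmed 0.0087
top black (546.3, -135.9, 81.3, 99.4, 0.46) 819 zmed 0.0165
top black (474.3, -468.8, 158.0, 157.1, 68.13) 3508 zmed 0.021
red 61 [494.2 250.6] [ 0.5212 -0.4616  0.015 ] [ 0.5215 -0.4612  0.015 ]
red 24 [365.7 338.2] [ 0.2995 -0.1318  0.015 ] [ 0.2999 -0.1314  0.015 ]
red 331 [452.6 349.2] [ 0.2713 -0.3516  0.015 ] [ 0.2719 -0.3514  0.015 ]
```

View pics/a2.png

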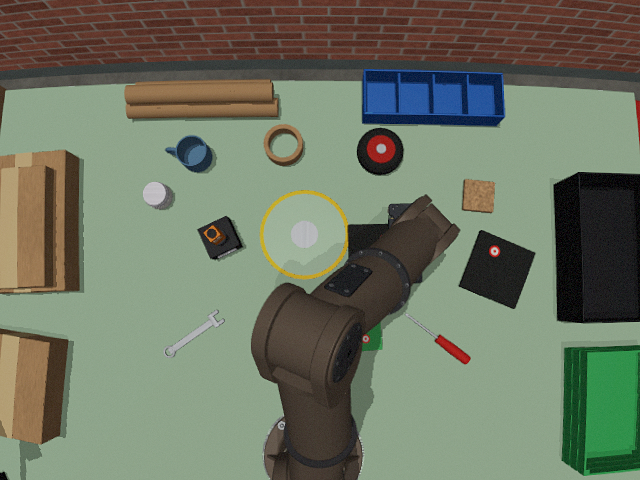

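```bash
python3 -m jog '{"delta_pos":[[1.4,0.3,0.1],[2.8,0.6,0.1],[4.2,0.9,0.1],[5.6,1.2,0.1],[7,1.5,0.1]],"delta_rot":[[0,0,0],[0,0,0],[0,0,0],[0,0,0],[0,0,0]]}'
python3 -m jog '{"delta_pos":[[1.4,0.3,0],[2.8,0.6,0],[4.2,0.9,0],[5.6,1.2,0],[7,1.5,0]],"delta_rot":[[0,0,0],[0,0,0],[0,0,0],[0,0,0],[0,0,0]]}'
python3 - <<'E'
from h import *
go(.561,-.041,.006,1.5)
tilepose('side')
cam('side','b3.png');c=cam('top','a3.png')
E
```

```text
clock: 5.5
position: [0.5415, -0.1472, 0.0056]
tcp_rot: [[-0.028, 1.0, -0.0], [1.0, 0.028, 0.0], [0.0, -0.0, -1.0]]
force: [-0.4, -3.7, 2.4]
finger_gap: 0.7
clock: 5.92
position: [0.5542, -0.0774, 0.0056]
tcp_rot: [[-0.027, 1.0, -0.001], [1.0, 0.027, -0.001], [-0.001, -0.001, -1.0]]
force: [-0.5, -3.7, 2.2]
finger_gap: 0.702
t 5.92 p [ 0.5542 -0.0774  0.0056] head 1.53 F [-0.5 -3.7  2.2] gap 0.702
dpos cm [ 3.62  0.78 -0.04] drot deg [-0.03  0.05  0.03] dist mm 37.0
side black (18.0, -69.1, 238.4, 115.6, 18.04) 1516 zmed 0.0142
side black (475.8, -455.4, 127.4, 157.4, 68.31) 2270 zmed 0.0188
side black (690.0, -706.6, 144.5, 37.3, 88.51) 645 zmed 0.017
red 39 [270.    6.9] [1.3361 1.2207 0.015 ] [1.3337 1.2213 0.015 ]
red 117 [289.1  17.1] [1.335  1.0846 0.015 ] [1.3371 1.0844 0.015 ]
red 140 [317.5  32.2] [1.3347 0.8976 0.015 ] [1.3325 0.8953 0.015 ]
red 160 [348.3  48.5] [1.334 0.712 0.015] [1.3344 0.7112 0.015 ]
red 159 [383.1  66.6] [1.3349 0.5219 0.015 ] [1.3311 0.5215 0.015 ]
red 200 [419.7  86. ] [1.3344 0.3392 0.015 ] [1.3311 0.3373 0.015 ]
red 237 [460.8 107.4] [1.3353 0.1547 0.015 ] [1.3341 0.1548 0.015 ]
red 300 [506.8 131.6] [ 1.3353 -0.0324  0.015 ] [ 1.3338 -0.0302  0.015 ]
red 321 [557.4 158.2] [ 1.3352 -0.216   0.015 ] [ 1.3342 -0.217   0.015 ]
red 381 [613.2 187.6] [ 1.335  -0.3965  0.015 ] [ 1.3285 -0.3961  0.015 ]
red 93 [453.5 368.4] [ 0.5224 -0.4564  0.015 ] [ 0.5223 -0.4565  0.015 ]
red 545 [331.1 410. ] [ 0.2673 -0.3534  0.015 ] [ 0.27   -0.3531  0.015 ]
```

View pics/a3.png

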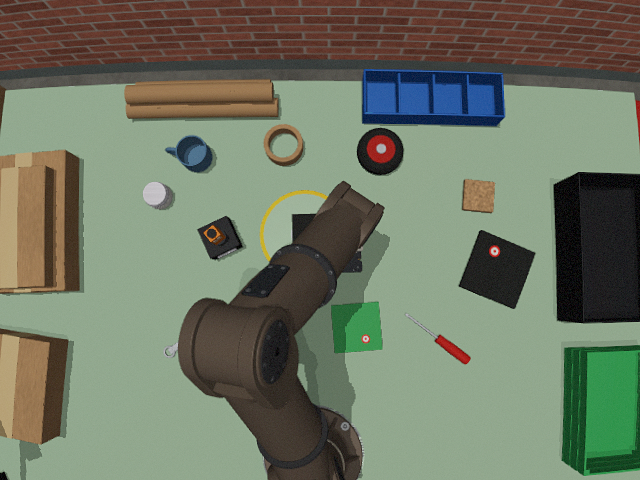

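View pics/b3.png

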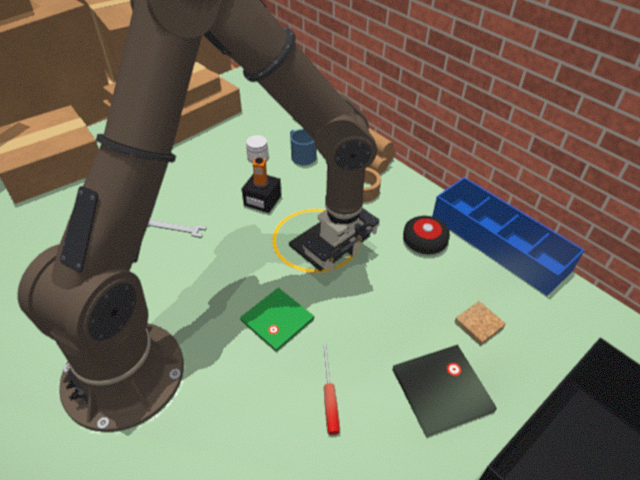

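```bash
python3 -m jog '{"delta_pos":[[1,0.2,0],[1.9,0.4,0],[2.6,0.5,0],[3.1,0.6,0],[3.4,0.7,0]],"delta_rot":[[0,0,0],[0,0,0],[0,0,0],[0,0,0],[0,0,0]]}'
python3 -m jog '{"delta_pos":[[0,0,0],[-1,0,0],[-2.5,0,0],[-2.5,0,-4],[-3,0,-8]],"delta_rot":[[0,0,0],[0,0,0],[0,0,0],[0,0,0],[0,0,0]]}'
python3 - <<'E'
from h import *
go(.49,.025,.2,90)
E
```

```text
clock: 6.48
position: [0.5602, -0.0408, 0.0053]
tcp_rot: [[-0.031, 1.0, -0.001], [1.0, 0.031, 0.001], [0.001, -0.001, -1.0]]
force: [-0.3, -3.5, 1.8]
finger_gap: 0.698
clock: 6.9
position: [0.559, -0.0716, 0.0842]
tcp_rot: [[-0.029, 1.0, -0.007], [1.0, 0.029, 0.001], [0.001, -0.007, -1.0]]
force: [1.1, 0.4, 0.5]
finger_gap: 0.697
t 6.9 p [ 0.559  -0.0716  0.0842] head 1.68 F [1.1 0.4 0.5] gap 0.697
dpos cm [  9.87  -6.7  -11.52] drot deg [ -0.26  -0.37 -88.32] dist mm 165.8
```

```bash
python3 -m jog '{"delta_pos":[[-3,-2,-3],[-6,-4,-6],[-9,-6,-8],[-12,-8,-9],[-15,-10,-9]],"delta_rot":[[0,0,0],[0,0,0],[0,0,0],[0,0,0],[0,0,0]]}'
python3 - <<'E'
from h import *
go(.49,.025,.2,90)
tilepose('side');tilepose('top')
cam('top','a4.png')
E
```

```text
clock: 7.32
position: [0.4645, -0.2262, 0.1773]
tcp_rot: [[-0.03, 1.0, -0.003], [1.0, 0.03, 0.001], [0.001, -0.003, -1.0]]
force: [-0.3, -0.6, -0.8]
finger_gap: 0.7
t 7.32 p [ 0.4645 -0.2262  0.1773] head 1.74 F [-0.3 -0.6 -0.8] gap 0.7
dpos cm [25.03  3.31 -2.26] drot deg [-8.000e-02 -1.700e-01 -8.826e+01] dist mm 253.5
side black (552.6, 25.5, 121.6, 121.8, 1.72) 1295 zmed 0.0142
side black (476.2, -454.2, 126.0, 156.9, 67.98) 2309 zmed 0.0188
side black (5.7, -80.3, 224.7, 98.2, 4.82) 1344 zmed 0.0147
side black (690.1, -707.2, 144.5, 37.0, 89.02) 629 zmed 0.0172
red 89 [320.2  32.7] [1.3399 0.8869 0.015 ] [1.3355 0.8988 0.015 ]
red 143 [349.   48.8] [1.3343 0.708  0.015 ] [1.3344 0.7112 0.015 ]
red 88 [383.2  65.2] [1.3429 0.5291 0.015 ] [1.3394 0.5294 0.015 ]
red 181 [419.1  85.6] [1.3346 0.3423 0.015 ] [1.3364 0.3418 0.015 ]
red 225 [461.1 107.8] [1.3343 0.1523 0.015 ] [1.3316 0.1529 0.015 ]
red 281 [505.9 131.1] [ 1.3352 -0.0287  0.015 ] [ 1.3351 -0.0313  0.015 ]
red 323 [557. 158.] [ 1.3352 -0.2146  0.015 ] [ 1.3342 -0.217   0.015 ]
red 363 [613.8 187.8] [ 1.3352 -0.3981  0.015 ] [ 1.3317 -0.396   0.015 ]
red 40 [327.3 236.4] [0.5792 0.0024 0.015 ] [0.5793 0.0018 0.015 ]
red 94 [453.6 368.5] [ 0.5223 -0.4567  0.015 ] [ 0.5223 -0.4565  0.015 ]
red 545 [331.1 409.9] [ 0.2674 -0.3532  0.015 ] [ 0.27   -0.3531  0.015 ]
top black (589.9, 632.1, 362.2, 11.9, 3.4) 512 zmed 0.0189
top black (522.3, -789.8, 172.6, 354.5, 89.67) 4727 zmed 0.0086
top black (559.3, 28.0, 118.5, 118.6, 2.24) 2099 zmed 0.0165
top black (474.6, -468.5, 158.5, 156.9, 68.15) 2534 zmed 0.0212
red 36 [313.9 226. ] [5.808e-01 2.000e-04 1.500e-02] [ 0.5808 -0.      0.015 ]
red 44 [495.  249.3] [ 0.5246 -0.4638  0.015 ] [ 0.5215 -0.4612  0.015 ]
red 308 [453.3 349.9] [ 0.2697 -0.3535  0.015 ] [ 0.2707 -0.3539  0.015 ]
```

View pics/a4.png

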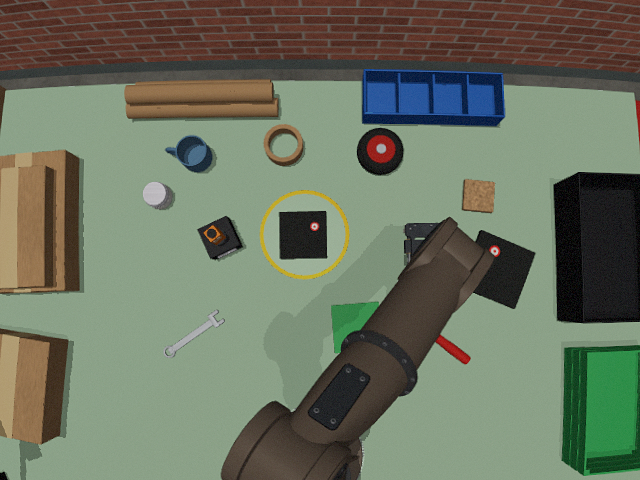

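The tile sits inside the circle at (303,235). Its offset from the centre is about 3–4 mm measured within the same camera, and the side camera agrees. That is good against the 20 mm to spare, so I'll go for the gauge.

```bash
python3 -m jog '{"delta_pos":[[3.8,0.6,-1],[7.6,1.2,-2],[11.4,1.8,-3],[15.2,2.4,-3.5],[19,3,-3.5]],"delta_rot":[[0,0,-4],[0,0,-8],[0,0,-12],[0,0,-16],[0,0,-20]]}' 1
python3 - <<'E'
from h import *
go(.545,.2345,.21,40)
E
```

```text
clock: 7.88
position: [0.4885, -0.0348, 0.2115]
tcp_rot: [[-0.367, 0.93, -0.004], [0.93, 0.367, 0.002], [0.003, -0.003, -1.0]]
force: [0.7, -0.7, -0.3]
finger_gap: 0.986
t 7.88 p [ 0.4885 -0.0348  0.2115] head 21.52 F [ 0.7 -0.7 -0.3] gap 0.986
dpos cm [22.98 15.14  0.18] drot deg [ -0.16  -0.23 -18.48] dist mm 275.1
```

```bash
python3 -m jog '{"delta_pos":[[3.3,2.2,0],[6.6,4.4,0],[9.9,6.6,0],[13.2,8.7,0],[16.5,10.9,0]],"delta_rot":[[0,0,-4],[0,0,-8],[0,0,-12],[-0.1,-0.2,-16],[-0.1,-0.2,-18.5]]}'
python3 - <<'E'
from h import *
go(.545,.2345,.18,40)
E
```

```text
clock: 8.3
position: [0.5287, 0.1618, 0.2112]
tcp_rot: [[-0.647, 0.762, -0.002], [0.762, 0.647, 0.0], [0.002, -0.001, -1.0]]
force: [1.3, 0.0, -0.0]
finger_gap: 1.002
t 8.3 p [0.5287 0.1618 0.2112] head 40.34 F [ 1.3  0.  -0. ] gap 1.002
dpos cm [4.48 5.95 3.12] drot deg [-0.08 -0.1   0.34] dist mm 80.8
```

```bash
python3 -m jog '{"delta_pos":[[1.5,2,0.3],[3,4,1],[4.2,5.6,2],[4.5,6,3],[4.5,6,3.1]],"delta_rot":[[0,0,0.3],[0,0,0.3],[-0.1,-0.1,0.3],[-0.1,-0.1,0.3],[-0.1,-0.1,0.3]]}'
python3 - <<'E'
from h import *
go(.545,.2345,.092,40)
cam('side','b5.png');c=cam('top','a5.png')
i=cv2.imread('pics/b5.png')[90:250,170:380];cv2.imwrite('pics/b5c.png',cv2.resize(i,None,fx=3.5,fy=3.5))
E
```

```text
clock: 8.72
position: [0.5435, 0.237, 0.1775]
tcp_rot: [[-0.646, 0.763, -0.004], [0.763, 0.646, -0.001], [0.001, -0.003, -1.0]]
force: [-0.7, -0.9, 0.3]
finger_gap: 1.0
t 8.72 p [0.5435 0.237  0.1775] head 40.26 F [-0.7 -0.9  0.3] gap 1.0
dpos cm [-0.3  -0.02  8.55] drot deg [-0.19 -0.08  0.26] dist mm 85.6
```

View pics/b5c.png

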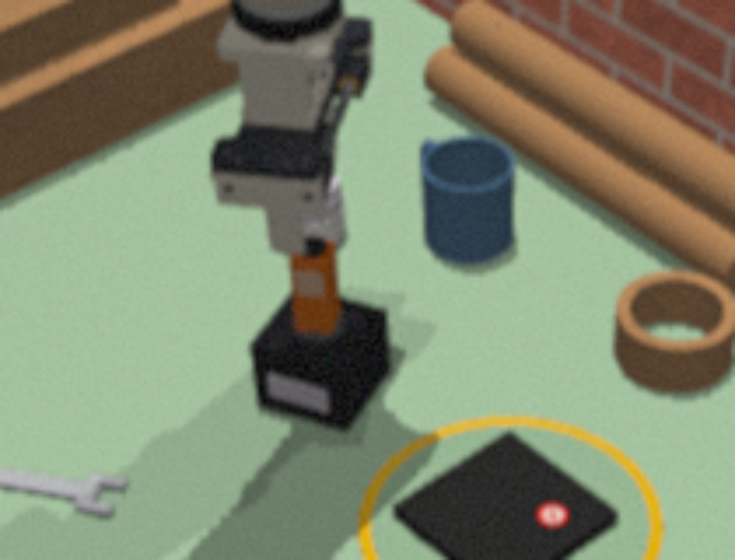

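The gripper is above the gauge, with the fingers straddling the grip. Next I'll descend.

```bash
python3 -m jog '{"delta_pos":[[-0.2,0,0.5],[-0.3,0,2],[-0.3,0,4],[-0.3,0,6],[-0.3,0,7.5]],"delta_rot":[[-0.2,-0.1,0.3],[-0.2,-0.1,0.3],[-0.2,-0.1,0.3],[-0.2,-0.1,0.3],[-0.2,-0.1,0.3]]}'
python3 -m jog '{"delta_pos":[[0,0,0.4],[0,0,0.8],[0,0,1],[0,0,1],[0,0,1]],"delta_rot":[[0,0,0],[0,0,0],[0,0,0],[0,0,0],[0,0,0]]}'
python3 - <<'E'
from h import *
go(.545,.2345,.092,40)
E
```

```text
clock: 9.23
position: [0.5463, 0.2295, 0.1037]
tcp_rot: [[-0.637, 0.771, 0.002], [0.771, 0.637, -0.001], [-0.002, 0.001, -1.0]]
force: [-0.2, 0.6, -0.3]
finger_gap: 0.998
clock: 9.65
position: [0.5469, 0.2295, 0.0946]
tcp_rot: [[-0.637, 0.771, 0.004], [0.771, 0.637, 0.0], [-0.002, 0.003, -1.0]]
force: [1.0, -0.2, 0.2]
finger_gap: 1.0
t 9.65 p [0.5469 0.2295 0.0946] head 39.55 F [ 1.  -0.2  0.2] gap 1.0
dpos cm [0.5  0.17 0.26] drot deg [ 0.16  0.13 -0.45] dist mm 5.9
```

```bash
python3 -m jog '{"delta_pos":[[0.3,0.1,0.1],[0.5,0.2,0.2],[0.5,0.2,0.2],[0.5,0.2,0.2],[0.5,0.2,0.2]],"delta_rot":[[0.2,0.1,-0.4],[0.2,0.1,-0.4],[0.2,0.1,-0.4],[0.2,0.1,-0.4],[0.2,0.1,-0.4]]}'
python3 - <<'E'
from h import *
go(.545,.2345,.092,40)
E
```

```text
clock: 10.07
position: [0.5453, 0.2347, 0.0926]
tcp_rot: [[-0.642, 0.766, -0.0], [0.766, 0.642, -0.001], [-0.0, -0.001, -1.0]]
force: [-0.9, 0.3, 0.5]
finger_gap: 0.993
t 10.07 p [0.5453 0.2347 0.0926] head 39.97 F [-0.9  0.3  0.5] gap 0.993
dpos cm [-0.   -0.04  0.06] drot deg [-0.04  0.03 -0.03] dist mm 0.7
```

```bash
for i in 1 2; do python3 -m jog '{"delta_pos":[[0,0,0],[0,0,0],[0,0,0],[0,0,0],[0,0,0]],"delta_rot":[[0,0,0],[0,0,0],[0,0,0],[0,0,0],[0,0,0]]}' 0; done
```

```text
clock: 10.48
position: [0.5453, 0.2347, 0.0926]
tcp_rot: [[-0.642, 0.766, -0.0], [0.766, 0.642, -0.001], [-0.001, -0.001, -1.0]]
force: [0.6, -0.5, -0.9]
finger_gap: 0.686
clock: 10.9
position: [0.5456, 0.235, 0.0928]
tcp_rot: [[-0.642, 0.766, 0.001], [0.766, 0.642, -0.0], [-0.001, 0.0, -1.0]]
force: [1.5, 1.3, -1.3]
finger_gap: 0.327
```

```bash
python3 -m jog '{"delta_pos":[[0,0,0],[0,0,0],[0,0,0],[0,0,-0.5],[0,0,-1]],"delta_rot":[[0,0,0],[0,0,0],[0,0,0],[0,0,0],[0,0,0]]}'
python3 -m jog '{"delta_pos":[[0,0,-1.5],[0,0,-3],[0,0,-4.5],[0,0,-6],[0,0,-7]],"delta_rot":[[0,0,0],[0,0,0],[0,0,0],[0,0,0],[0,0,0]]}'
python3 - <<'E'
from h import *
go(.58,.001,.16,40)
cam('side','b6.png');c=cam('top','a6.png')
i=cv2.imread('pics/b6.png')[70:250,150:380];cv2.imwrite('pics/b6c.png',cv2.resize(i,None,fx=3.3,fy=3.3))
E
```

```text
clock: 11.32
position: [0.5453, 0.2348, 0.1028]
tcp_rot: [[-0.642, 0.766, -0.0], [0.766, 0.642, -0.001], [-0.001, -0.001, -1.0]]
force: [-0.1, 0.4, -2.0]
finger_gap: 0.325
clock: 11.73
position: [0.5457, 0.2348, 0.1747]
tcp_rot: [[-0.642, 0.767, 0.001], [0.767, 0.642, -0.0], [-0.001, 0.001, -1.0]]
force: [-0.3, 0.9, -2.1]
finger_gap: 0.32
t 11.73 p [0.5457 0.2348 0.1747] head 39.95 F [-0.3  0.9 -2.1] gap 0.32
dpos cm [-20.13 -12.39   1.48] drot deg [ 0.03  0.04 -0.05] dist mm 236.8
```

View pics/b6c.png

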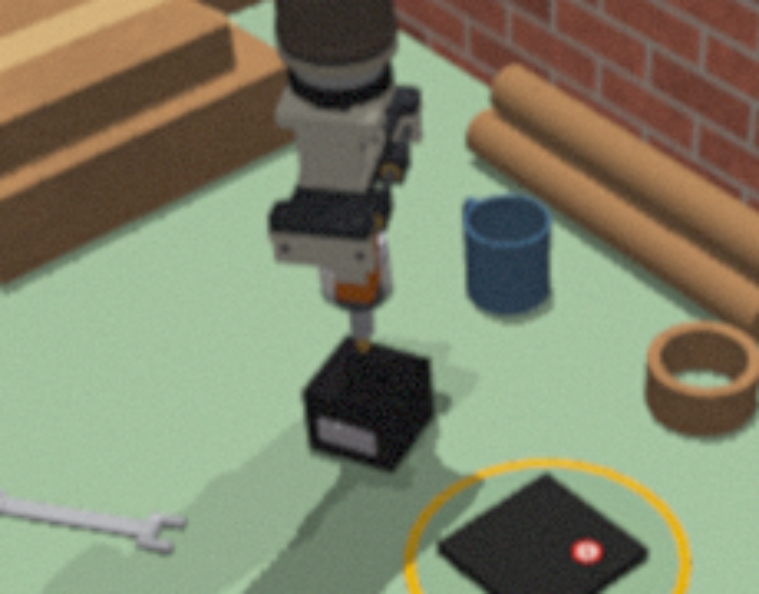

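The gauge is out, and its tip has cleared the dock top. I'll carry it across to the spot.

```bash
python3 -m jog '{"delta_pos":[[-1.5,-0.9,0],[-4,-2.5,0],[-7,-4.3,0],[-10,-6.2,0],[-13,-8,0]],"delta_rot":[[0,0,0],[0,0,0],[0,0,0],[0,0,0],[0,0,0]]}'
python3 - <<'E'
from h import *
go(.58,.001,.13,40)
E
```

```text
clock: 12.25
position: [0.5678, 0.0827, 0.1738]
tcp_rot: [[-0.643, 0.766, 0.001], [0.766, 0.643, 0.0], [-0.001, 0.001, -1.0]]
force: [1.2, 0.2, -2.1]
finger_gap: 0.328
t 12.25 p [0.5678 0.0827 0.1738] head 40.0 F [ 1.2  0.2 -2.1] gap 0.328
dpos cm [-7.04 -4.32  4.38] drot deg [ 0.06  0.03 -0.  ] dist mm 93.5
```

```bash
python3 -m jog '{"delta_pos":[[-2.2,-1.3,0],[-4.4,-2.7,1],[-6,-3.7,2],[-6.8,-4.2,3],[-7,-4.3,4]],"delta_rot":[[0,0,0],[0,0,0],[0,0,0],[0,0,0],[0,0,0]]}'
python3 -m jog '{"delta_pos":[[0,0,0],[0,0,0.2],[0,0,0.4],[0,0,0.4],[0,0,0.4]],"delta_rot":[[0,0,0],[0,0,0],[0,0,0],[0,0,0],[0,0,0]]}'
python3 - <<'E'
from h import *
go(.58,.001,.105,40)
for n in ['side','top']:
    c=cam(n,n+'7.png')
    for r in env.mark_of(n,'gauge_tip')[:2]+env.mark_of(n,'spot'): print(n,round(r['score'],2),r['location'][0]*640,r['location'][1]*480)
i=cv2.imread('pics/side7.png')[150:290,240:420];cv2.imwrite('pics/side7c.png',cv2.resize(i,None,fx=4,fy=4))
i=cv2.imread('pics/top7.png')[180:290,240:390];cv2.imwrite('pics/top7c.png',cv2.resize(i,None,fx=5,fy=5))
E
```

```text
clock: 12.67
position: [0.5796, -0.0009, 0.1327]
tcp_rot: [[-0.64, 0.768, 0.001], [0.768, 0.64, -0.001], [-0.001, 0.0, -1.0]]
force: [-0.0, -0.3, -2.0]
finger_gap: 0.325
clock: 13.08
position: [0.5798, 0.0003, 0.1289]
tcp_rot: [[-0.642, 0.767, 0.001], [0.767, 0.642, -0.0], [-0.001, 0.001, -1.0]]
force: [-0.2, 1.2, -1.9]
finger_gap: 0.325
t 13.08 p [5.798e-01 3.000e-04 1.289e-01] head 39.92 F [-0.2  1.2 -1.9] gap 0.325
dpos cm [0.04 0.06 2.39] drot deg [ 0.03  0.04 -0.08] dist mm 23.9
side 0.93 455.424 370.41600000000005
side 0.85 325.696 239.28
side 0.67 270.91200000000003 329.28000000000003
top 0.74 363.776 338.784
top 0.59 494.72 251.808
top 0.35 284.48 146.112
```

View pics/side7c.png

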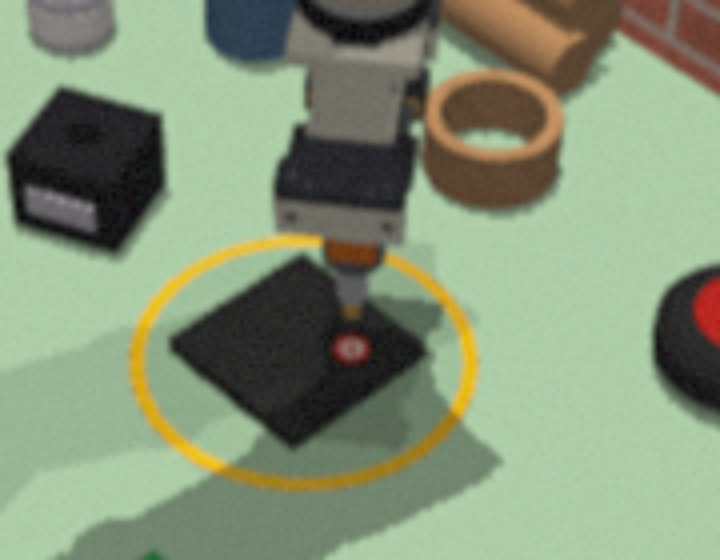

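View pics/top7c.png

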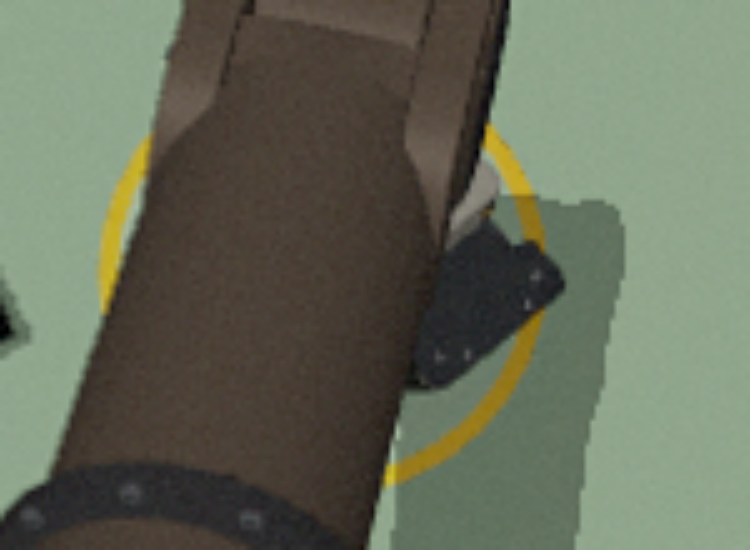

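Run:
```python
from h import *
c=cam('side')
print(onz(c,327.75,229.3,.046), onz(c,327.75,230,.046),onz(c,327.4,237,.015))
T=np.linalg.inv(np.array(c['pose']))
def proj(p): return cv2.projectPoints(np.array([p],float),cv2.Rodrigues(T[:3,:3])[0],T[:3,3],c['camera_matrix'],np.array(c['dist_coeffs'],float))[0].ravel()
print(proj([.5798,.0003,.046]),proj([.5798,.0003,.015]))
i=c['pixels'][205:250,300:360];cv2.imwrite('pics/z8.png',cv2.resize(i,None,fx=12,fy=12,interpolation=cv2.INTER_CUBIC))
```

```text
[ 0.57658753 -0.0011866   0.046     ] [ 0.57491006 -0.00303765  0.046     ] [0.57791865 0.00064776 0.015     ]
[328.28959646 228.39762523] [328.0251617  236.72897524]
```

View pics/z8.png

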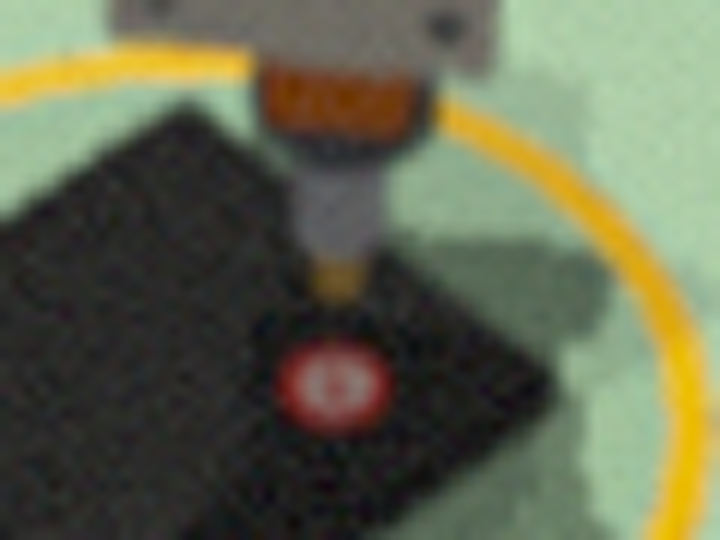

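The side view shows the tip directly above the spot, which is at about (327.8,237). The projected landing point is (328.0,236.7). I'll press now.

```bash
python3 -m jog '{"delta_pos":[[0,0.1,0.6],[0,0.1,1.4],[0,0.1,2.2],[0,0.1,2.7],[0,0.1,2.7]],"delta_rot":[[0,0,0],[0,0,0],[0,0,0],[0,0,0],[0,0,0]]}'
python3 -c "
from h import *
go(.5795,.0008,.0918,40)"
```

```text
clock: 13.85
position: [0.5793, -0.0002, 0.1001]
tcp_rot: [[-0.64, 0.768, -0.002], [0.768, 0.64, -0.001], [0.001, -0.002, -1.0]]
force: [-0.4, 0.5, -2.2]
finger_gap: 0.327
t 13.85 p [ 5.793e-01 -2.000e-04  1.001e-01] head 39.82 F [-0.4  0.5 -2.2] gap 0.327
dpos cm [0.06 0.08 0.83] drot deg [-0.12 -0.03 -0.18] dist mm 8.3
```

```bash
python3 -m jog '{"delta_pos":[[0.1,0.1,0.1],[0.1,0.1,0.2],[0.1,0.1,0.3],[0.1,0.1,0.4],[0.1,0.1,0.4]],"delta_rot":[[-0.1,0,-0.2],[-0.1,0,-0.2],[-0.1,0,-0.2],[-0.1,0,-0.2],[-0.1,0,-0.2]]}'
python3 -c "
from h import *
go(.5795,.0008,.0918,40)"
```

```text
clock: 14.27
position: [0.5794, 0.0014, 0.0962]
tcp_rot: [[-0.643, 0.766, -0.001], [0.766, 0.643, 0.001], [0.001, -0.0, -1.0]]
force: [-1.5, 1.3, -0.0]
finger_gap: 0.326
t 14.27 p [0.5794 0.0014 0.0962] head 40.02 F [-1.5  1.3 -0. ] gap 0.326
dpos cm [-0.05 -0.03  0.44] drot deg [-0.01 -0.05  0.02] dist mm 4.4
```

```bash
python3 -m jog '{"delta_pos":[[0,0,0.1],[0,0,0.2],[0,0,0.3],[0,0,0.4],[0,0,0.44]],"delta_rot":[[0,0,0],[0,0,0],[0,0,0],[0,0,0],[0,0,0]]}'
python3 -m jog '{"delta_pos":[[0,0,0],[0,0,0],[0,0,0],[0,0,0],[0,0,0]],"delta_rot":[[0,0,0],[0,0,0],[0,0,0],[0,0,0],[0,0,0]]}'
python3 - <<'E'
from h import *
fs=[]
for k in range(6):
    c=cam('side'); fs.append(env.observe()['force'])
print('F',np.mean(fs,0).round(2))
go(.5795,.0008,.0918,40)
i=c['pixels'][195:265,270:365];cv2.imwrite('pics/z9.png',cv2.resize(i,None,fx=8,fy=8,interpolation=cv2.INTER_CUBIC))
cam('top','a9.png')
E
```

```text
clock: 14.68
position: [0.5795, 0.0014, 0.0918]
tcp_rot: [[-0.643, 0.766, -0.0], [0.766, 0.643, 0.001], [0.001, -0.0, -1.0]]
force: [-1.3, 0.3, 2.4]
finger_gap: 0.324
clock: 15.1
position: [0.5795, 0.0014, 0.0918]
tcp_rot: [[-0.643, 0.766, -0.0], [0.766, 0.643, 0.001], [0.001, -0.0, -1.0]]
force: [-0.9, -0.2, 2.4]
finger_gap: 0.327
F [-1.65  0.01  2.  ]
t 15.4 p [0.5795 0.0014 0.0918] head 40.02 F [-2.3 -0.2  1.9] gap 0.33
dpos cm [-0.04 -0.03  0.  ] drot deg [ 0.   -0.04  0.02] dist mm 0.6
```

View pics/z9.png

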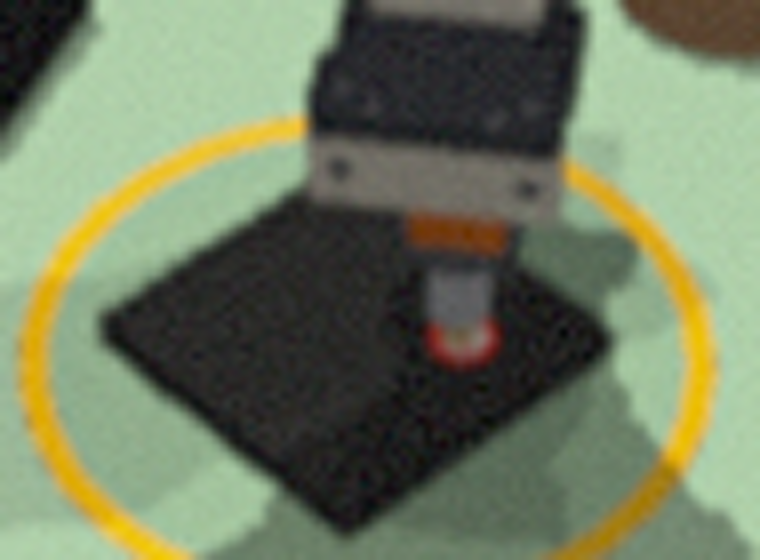

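View pics/a9.png

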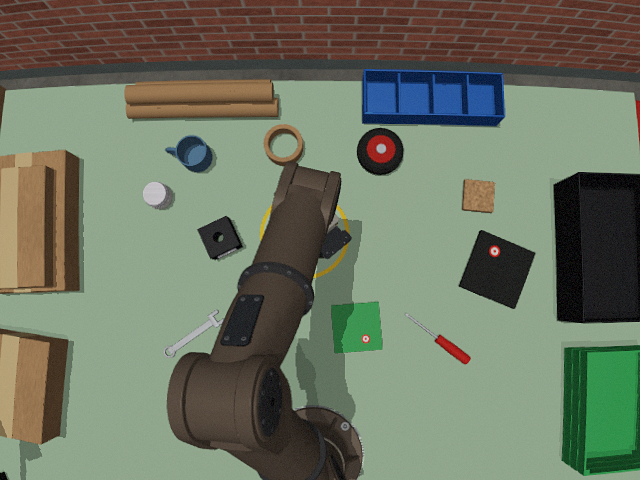

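The tip sits on the spot, at crop (462,340) in the side view. The tile is still inside the circle, and the dock is empty. The bystanders look unmoved in the top view. I'll hand in.

```bash
python3 -c "
from workcell import env
print(env.job_done()); s=env.observe(); print(s['clock'],s['position'],s['force'],s['finger_gap'])"
```

```text
the job is handed in; nothing more can be done
None
the job is handed in; nothing more can be done
```

I slid the smaller black tile flat into the yellow circle with the open fingertips. I then took the gauge from its dock and pressed its tip on the red-and-white spot. The job was handed in with the gauge still gripped, at about 15.4 s.

- **Tile:** it lies about 3–4 mm from the circle's centre, turned about 2°, well inside the 20 mm to spare. The side camera's outline fit put it a few mm further off. I set that fit aside because it was already biased before I moved the tile. I did not nudge the tile to close the last few millimetres.
- **Gauge:** it stands upright, with tool tilt under 0.1°. The side view shows the tip on the spot; by calculation it is within about 1–2 mm of the centre.
- **Spring:** the two checks disagree slightly. The gripper height gives 6 mm of travel, while the change in wrist force (about 4.1–4.5 N) gives about 5–5.5 mm.
- **Everything else:** the other things on the bench look unmoved in the last top view, as far as they show; the arm was in the way in places.

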